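# Prop open the lid of the thread chest

## Task

Lift the lid of the thread chest by its bar handle, then swing its prop rod down by the red grip and slide the sprung foot lightly along the brass strip until it drops into the hole, and press it gently fully home so that the rod holds the lid up. Do not force the foot hard against anything (its spring must not be driven solid), and leave the other things on the table where they are.

Things in the scene. Friction and masses are not known exactly. Their poses are not given: they have to be found in the camera images.
- chest: wooden thread chest fixed to the table, 200 x 200 mm, 105 mm tall. Origin under its centre; z up, x towards its far end, y towards the hinged side. The lid's hinge runs along x on the +y side, the bar handle is on the -y side; prop rod and brass strip are outside the -x end, nearest the robot. Lid and rod move in planes square to x.
- lid_hinge (a point): middle of the lid's hinge line (chest frame: x 0, y +100, z 110 mm), axes as the chest's
- lid (a joint): lid angle, rad: 0 closed, grows as the free edge rises, stops at 1.3. The blue lid (200 x 200 x 10 mm, about 0.4 kg) has a stiff friction hinge (about 0.8 N m) and stays where it is left. With the foot home in the hole it reads about 0.75 to 0.85. At 1.1 the hanging rod's tip clears the strip by 11 mm; at 1.0 it would touch
- lid_handle (a point): middle of the lid's steel bar handle: 10 mm thick, 110 mm long, parallel to the hinge, 242 mm from the hinge line at the level of the hinge when closed, 42 mm beyond the lid's free edge; it turns with the lid and may turn between the fingers
- prop (a joint): angle of the rod about its pivot on the lid, rad: 0 stowed, pointing from pivot to hinge; grows as it swings out below the lid, stops at 1.5. lid + prop = 1.57: the rod hangs straight down. The pivot is on the line from hinge to handle, 165 mm from the hinge; the rod's plane is at chest x -118 mm, 18 mm outside lid and chest. Friction (about 0.1 N m) holds it where left
- prop_grip (a point): middle of the red grip on the rod: a round peg 10 mm thick sticking out 65 mm along the chest's -x, 110 mm from the pivot; this point is 42 mm out from the rod's centre line. It may turn between the fingers. Pushing it down also pulls the lid down (about 5 N against its friction). The rod stands above it when down: lean the gripper towards the robot or hold well out
- foot: the rod's brass and black foot. Origin at the rod's pivot, y along the rod towards the tip. It is sprung: it slides up into the rod by up to 12 mm, 1.2 N to start and 1.2 N more per mm, then is solid (about 16 N)
- foot_tip (a point): round brass tip of the foot, 8 mm thick, 171 mm from the pivot when not pressed in. A black shoulder 20 mm wide sits 12 mm above the tip and lands on the strip when the tip is fully home
- strip_mid (a point): point on the brass strip's top face below the rod's plane (chest x -118, y -10, z 75 mm), axes as the chest's. Strip: 30 mm wide, 130 long along y, 10 thick, one square 12 mm through hole. It was slid along y and clamped: the hole's middle is up to 20 mm from this point either way along y, not measured; find it by sliding the foot lightly until it drops in
- cone: white thread cone, 60 mm wide, 154 mm tall, blue cap, standing; origin under its centre
- spool_red: red wooden thread spool, 40 mm wide, 44 mm tall, standing; origin under its centre
- spool_pink: pink wooden thread spool, 40 mm wide, 44 mm tall, standing; origin under its centre
- tape_case: round yellow tape-measure case, 52 mm wide, 18 mm tall; origin under its centre
- cup: empty brown paper cup, 80 mm wide at the rim, 100 mm tall, light; origin under its centre
- scissors: scissors with yellow finger loops lying flat, 165 mm long, about 8 mm tall; origin near the middle
- pin_dish: shallow blue dish, 76 mm wide, 22 mm tall; origin under its centre

How it is judged:
By the outcome, as a careful person would: the job done as asked, in the order asked, and still so for the second after the job is handed in, with the robot touching nothing.
It also fails if it takes over 64 s, if anything falls off the work surface, if the arm or the gripper's body presses on something with over 40 N, if the wrist force passes 120 N, or if a joint passes its speed limit or range.

## Robot

A 7-joint arm with a two-finger parallel gripper is mounted at the origin on the work surface. World frame = base frame: x ahead of the robot, y to its left, z up, the work surface at z = 0. Lengths are in mm, angles in rad, forces in N, time in s.
With the tool pointing down it reaches from about 400 to 900 mm from the base axis. Payload 5.5 kg.
Tool frame: the origin (TCP) lies midway between the tips of the shut fingers; the grasp point (between the pads) lies 19 mm behind it; z points along the fingers, y is the line along which they close (so a half turn about z gives the same grasp; the last joint's range is limited). The gripper opens to 92 mm and grips with 3 to 60 N. Pads are 19 mm wide; open, the fingers measure 130 mm over their backs; the gripper's body (75 mm by 190 mm) begins 47 mm behind the grasp point.
Start: joints at [-1, 0.501, -0.427, 1.55, 0.221, 1.138, -0.21], TCP at [196.888, 619.463, 226.729] pointing down, gripper open.
Joint ranges: [-2.88, 2.88], [-0.31, 2.03], [-1.54, 1.56], [0.2, 2.42], [-1.41, 4.55], [0.19, 2.02], [-2.57, 2.57]. Speed limits (rad/s): [2.57, 2.57, 3.14, 3.14, 3.14, 3.14, 3.14].

## Interface

Orientations are given as a unit quaternion [w, x, y, z].
In Python, from rig import robot gives the robot as it stands.
- The arm moves only by the tool drive_tool, never from a script. Its argument "deltas" is a list of rows, each a list of 7 numbers: the shift along the tool's x, y, z in mm, then the turn, a rotation vector about the tool's x, y, z in rad, then the opening in per cent of the stroke, from 0 (shut) to 100 (fully open). In form: [[tx, ty, tz, wx, wy, wz, jaw], ...]. A call has exactly 8 rows; each row is the pose to reach, as a shift and turn from the pose commanded when the call began, along the tool's axes at that moment; what a row does not reach only later rows make up. A row lasts 1/12 s, in which the tool goes at most 41.7 mm and 7.16 degrees, less where a joint would pass 70% of its speed; a pose out of reach is approached as far as the arm can. A call with a gripper value outside its range is refused whole. The fingers move at their own pace and stop on an object; "grip_force" is the grip in N (left out, the last holds). Time passes only in rows, so rows that repeat a pose let the fingers close, or fill a call up. It gives the time, the measured TCP pose, the force, the opening and the grip force at its end, in the units of the state.
- robot.get_obs(): the state, without advancing time (a new reading comes with each control period).
- robot.capture(name): name is "side" or "top" or "wrist"; returns (picture, depth): 400x640x3 uint8, red, green, blue; 400x640 float32, mm along the optical axis (not along the pixel's ray), 0 where there is no reading.
- robot.calibration(name): a dict with "intrinsics" (3x3 intrinsics, pixels), "world_to_cam" (4x4, takes a point from world to camera coordinates); the wrist camera has in their place "T_tool_cam" (4x4, takes a point from camera to tool coordinates, whose origin is the TCP and whose axes are the flange's). Camera axes: x right, y up, looking along -z (the intrinsics and any distortion apply to the point x, -y, -z); pixel columns grow to the right and rows downward; lengths in mm; the calibration is good to about 2 mm. A picture is of the moment at which its call begins: read the wrist's pose just before it. calibration takes no time and is no camera call.
- robot.finish_job(): hands the job in; it is judged then, once.
The state is a dict: "time": time; "joint_pos": joint angles; "qvel": joint speeds; "joint_efforts": joint torques, N m; "tcp_pos": TCP position; "orientation": TCP orientation; "contact_force": force on the tool from outside, world axes, zero at the start; "ft_torque": the same for the moment, N m; "width": opening from 0.0 (shut) to 1.0 (fully open); "grasp_force": force on a finger pad.
Only numpy, scipy, OpenCV 4.12 (cv2) and the standard library are available. Lean on these libraries where they do the work, as an engineer would, in place of code of your own. Each camera call takes 0.05 s, during which the arm holds its last target. There are 200 camera calls.

## Working session

There is one attempt and no reset: what is moved stays moved. The work goes in short steps, Python scripts to look and compute and a tool call to move; the robot and the scene stay as the last step left them, time stands still between calls to the robot, and variables do not carry over. Pictures are saved under pics/ and viewed, at most 10 in all, crops included, and the job is handed in when it is done.

Besides the shell and the picture viewer there is one more tool, called after ">>>" as name(argument=value, ...) on one line, values as JSON. drive_tool: Moves the arm, as the interface text tells. Its arguments: {"type":"object","properties":{"deltas":{"type":"array"},"grip_force":{"type":"number"}},"required":["deltas"]}

```bash
mkdir -p pics; ls; cat > h.py <<'E'
import numpy as np, cv2
from rig import robot
from scipy.spatial.transform import Rotation as R
def q2R(q): return R.from_quat([q[1],q[2],q[3],q[0]])
def snap(n,f):
    p,d=robot.capture(n); cv2.imwrite('pics/'+f+'.png',p[:,:,::-1]); np.save('pics/'+f+'.npy',d); return p,d
def world(n,u,v,z):
    c=robot.calibration(n);K=np.array(c['intrinsics']);T=np.array(c['world_to_cam'])
    x=(u-K[0,2])/K[0,0]*z;y=(v-K[1,2])/K[1,1]*z
    return (np.linalg.inv(T)@[x,-y,-z,1])[:3]
def proj(n,P):
    c=robot.calibration(n);K=np.array(c['intrinsics']);T=np.array(c['world_to_cam'])
    p=(T@np.r_[P,1])[:3]; return (K[0,0]*p[0]/-p[2]+K[0,2],K[1,1]*-p[1]/-p[2]+K[1,2])
E
python3 - <<'E'
from h import *
for n in('side','top'):
    snap(n,n+'0'); c=robot.calibration(n); print({k:np.round(v,3).tolist() for k,v in c.items()})
print(robot.get_obs())
E
```

```text
pics
{'intrinsics': [[436.466, 0.0, 320.291], [0.0, 436.466, 205.279], [0.0, 0.0, 1.0]], 'world_to_cam': [[0.896, -0.443, -0.014, -499.005], [0.253, 0.486, 0.836, -221.431], [-0.364, -0.753, 0.548, -855.975], [0.0, 0.0, 0.0, 1.0]]}
{'intrinsics': [[462.833, 0.0, 315.962], [0.0, 462.833, 200.748], [0.0, 0.0, 1.0]], 'world_to_cam': [[-0.016, -1.0, -0.012, 10.086], [0.995, -0.017, 0.098, -566.108], [-0.099, -0.01, 0.995, -1243.463], [0.0, 0.0, 0.0, 1.0]]}
{'time': 0.1, 'joint_pos': array([-0.99978221,  0.50176104, -0.42678006,  1.55131313,  0.22080072,
        1.13828901, -0.21032742]), 'qvel': array([ 0.00134186, -0.0035928 ,  0.0006548 , -0.00205359, -0.00116805,
        0.00041625, -0.0003749 ]), 'joint_efforts': array([-1.23679618e-02, -5.67868567e+01, -5.83835229e+00, -2.79917800e+01,
       -6.88692718e-02,  2.39472860e-02,  3.33133107e-05]), 'tcp_pos': array([196.80236876, 618.84895295, 225.78872716]), 'orientation': array([-1.59315994e-04,  1.53304700e-01,  9.88178591e-01, -8.45888493e-04]), 'contact_force': array([ 0.29656033, -0.57882407, -0.41239822]), 'ft_torque': array([-0.01534699, -0.02379241, -0.00661829]), 'grasp_force': 0.0, 'width': 0.9999075392558723}
```

View pics/top0.png

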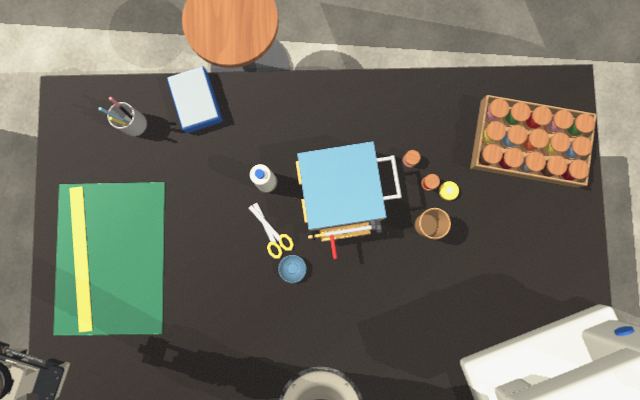

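View pics/side0.png

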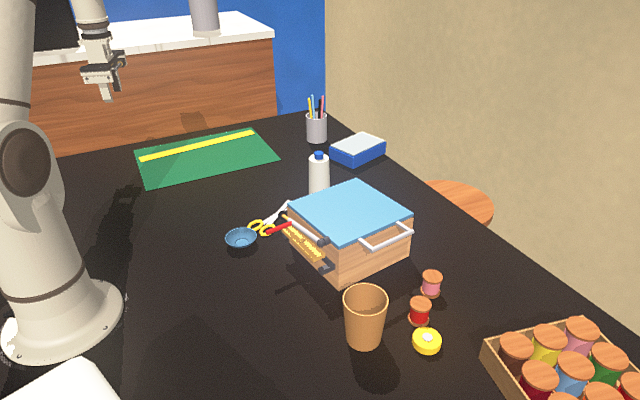

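```bash
python3 - <<'E'
from h import *
p=cv2.imread('pics/top0.png');d=np.load('pics/top0.npy')
h=cv2.cvtColor(p,cv2.COLOR_BGR2HSV)
m=cv2.inRange(h,(90,60,90),(110,255,255)); m[:,:290]=0;m[:,400:]=0;m[:130]=0;m[240:]=0
c=max(cv2.findContours(m,0,1)[0],key=cv2.contourArea)
b=cv2.boxPoints(cv2.minAreaRect(c)); print(b)
# planar z=115 intersection
def onz(n,u,v,z):
    a=world(n,u,v,500);e=world(n,u,v,1500);t=(z-a[2])/(e[2]-a[2]);return a+t*(e-a)
W=np.array([onz('top',*q,115) for q in b]);print(W.round(1),W.mean(0).round(1))
print([np.linalg.norm(W[i]-W[i-1]).round(1) for i in range(4)])
e=[W[i]-W[i-1] for i in range(4)];print([np.degrees(np.arctan2(x[1],x[0])).round(2) for x in e])
u,v=b.mean(0).astype(int);print(world('top',u,v,d[v,u]))
# handle, cup, spools, cone heights
for n,u,v,z in[('cupL',416,224,100),('cup',433,223,100),('cone',260,174,154),('red',431,182,44),('pink',411,158,44),('tape',449,190,18),('dish',292,268,22),('handR',398,178,110),('grip tip',335,258,95),('sc',270,232,5)]: print(n,onz('top',u,v,z).round(0))
cr=cv2.resize(p[130:280,270:470],None,fx=4,fy=4,interpolation=cv2.INTER_CUBIC);cv2.imwrite('pics/c1.png',cr)
E
```

```text
[[296.0597  152.75534]
 [374.31073 140.48068]
 [386.34827 217.21991]
 [308.09723 229.49457]]
[[ 683.2   49.   115. ]
 [ 711.6 -153.9  115. ]
 [ 512.3 -178.8  115. ]
 [ 484.5   20.8  115. ]] [597.9 -65.7 115. ]
[np.float64(200.7), np.float64(204.9), np.float64(200.8), np.float64(201.5)]
[np.float64(8.08), np.float64(-82.02), np.float64(-172.89), np.float64(97.94)]
[599.27300878 -65.20858722 117.59030502]
cupL [ 494. -256.  100.]
cup [ 496. -300.  100.]
cone [623. 138. 154.]
red [ 610. -313.   44.]
pink [ 677. -261.   44.]
tape [ 591. -368.   18.]
dish [384.  69.  22.]
handR [ 613. -213.  110.]
grip tip [411. -47.  95.]
sc [483. 130.   5.]
```

View pics/c1.png

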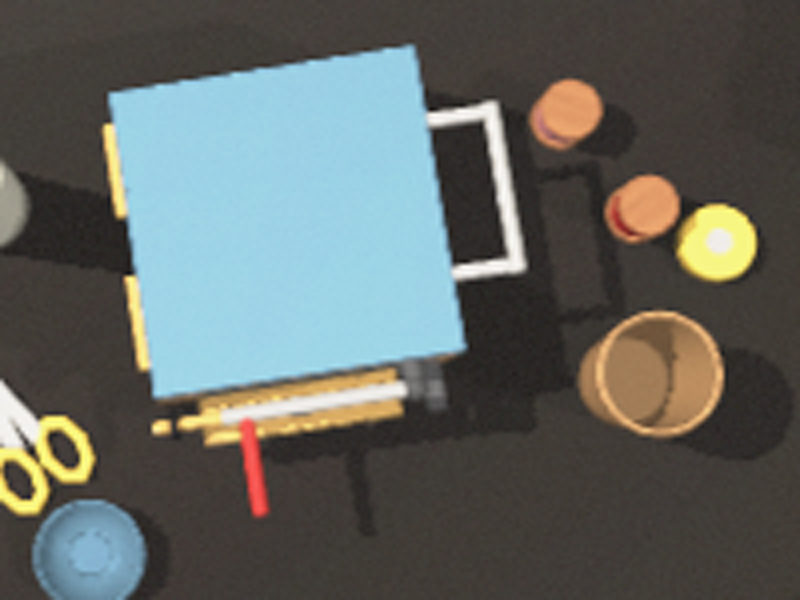

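The chest is at about (598, -66) with a yaw of about 7.6°. The handle bar's middle is at crop (505,188), which gives world (616, -207.5) against (617, -206.5) predicted from the chest pose, so they agree.

```bash
cat >> h.py <<'E'
YAW=np.radians(7.6); C=np.array([597.9,-65.7,0])
Rc=R.from_euler('z',YAW)
def ch(p): return C+Rc.apply(p)            # chest->world
def unch(p): return Rc.inv().apply(np.array(p)-C)
def Rt(lean): # tool y = chest y, tool z down, leaning to robot
    B=np.array([[-1,0,0],[0,1,0],[0,0,-1.]]).T
    return Rc*R.from_matrix(B)*R.from_euler('y',-lean)
def delta(tcp,Rw,show=True):
    o=robot.get_obs(); R0=q2R(o['orientation'])
    d=R0.inv().apply(tcp-o['tcp_pos']); w=(R0.inv()*Rw).as_rotvec()
    if show: print('delta',d.round(1),w.round(3),'t',round(o['time'],2),'q',o['joint_pos'].round(2))
    return d,w
def grasp(p,Rw): return p+Rw.apply([0,0,19])  # tcp so that grasp point is at p
E
python3 - <<'E'
from h import *
delta(ch([0,-143,250]),Rt(0))
E
```

```text
delta [-650.6 -660.2  -23.1] [-0.002 -0.    -0.44 ] t 0.1 q [-1.    0.5  -0.43  1.55  0.22  1.14 -0.21]
```

```bash
cat >> h.py <<'E'
def Rt(lean): # tool x = chest x, tool z down, leaning to robot
    B=np.diag([1.,-1,-1]); return Rc*R.from_matrix(B)*R.from_euler('y',lean)
E
python3 - <<'E'
from h import *
delta(ch([0,-143,250]),Rt(0))
E
```

```text
delta [-650.6 -660.2  -23.1] [-1.000e-03  2.000e-03  2.701e+00] t 0.1 q [-1.    0.5  -0.43  1.55  0.22  1.14 -0.21]
```

>>> drive_tool(deltas=[[-25,-25,-23,0,0,0.1,33],[-55,-55,-23,0,0,0.2,33],[-85,-85,-23,0,0,0.3,33],[-115,-115,-23,0,0,0.4,33],[-145,-145,-23,0,0,0.5,33],[-170,-170,-23,0,0,0.6,33],[-195,-200,-23,0,0,0.7,33],[-225,-230,-23,0,0,0.8,33]])

```text
time: 0.77
tcp_pos: [341.0, 331.0, 249.5]
orientation: [-0.0, 0.528, 0.849, -0.0]
contact_force: [-0.1, -0.1, 0.3]
width: 0.466
grasp_force: 0.0
```

```bash
python3 - <<'E'
from h import *
delta(ch([0,-143,250]),Rt(0))
print(robot.get_obs()['tcp_pos'])
E
```

```text
delta [-604.9    8.9   -0.7] [-1.000e-03  0.000e+00  1.897e+00] t 0.77 q [-0.64  0.14 -0.21  1.95  0.03  1.05 -0.4 ]
[340.95384318 330.97193047 249.5000348 ]
```

>>> drive_tool(deltas=[[-38,1,0,0,0,0.12,33],[-75,1,0,0,0,0.24,33],[-113,2,0,0,0,0.36,33],[-150,2,0,0,0,0.48,33],[-190,3,0,0,0,0.6,33],[-227,3,0,0,0,0.72,33],[-265,4,0,0,0,0.84,33],[-303,4,0,0,0,0.95,33]])

```text
time: 1.43
tcp_pos: [480.5, 61.7, 249.6]
orientation: [-0.0, 0.858, 0.513, -0.0]
contact_force: [1.0, -0.1, -0.2]
width: 0.334
grasp_force: 0.0
```

```bash
python3 - <<'E'
from h import *
delta(ch([0,-143,250]),Rt(0))
print(robot.get_obs()['tcp_pos'])
E
```

```text
delta [-172.7  247.4   -0.4] [-0.     0.     0.945] t 1.43 q [-0.3   0.15  0.13  1.94 -0.02  1.05 -0.65]
[480.53197293  61.73244195 249.62758126]
```

>>> drive_tool(deltas=[[-22,32,0,0,0,0.12,33],[-44,63,0,0,0,0.24,33],[-66,94,0,0,0,0.36,33],[-88,125,0,0,0,0.48,33],[-110,156,0,0,0,0.6,33],[-132,187,0,0,0,0.72,33],[-153,217,0,0,0,0.84,33],[-173,247,0,0,0,0.945,33]])

```text
time: 2.1
tcp_pos: [617.7, -206.8, 249.2]
orientation: [-0.0, 0.998, 0.066, -0.0]
contact_force: [0.6, -0.4, -0.0]
width: 0.328
grasp_force: 0.0
```

```bash
python3 - <<'E'
from h import *
delta(grasp(ch([0,-143,110]),Rt(0)),Rt(0))
o=robot.get_obs();c=robot.calibration('wrist');T=np.array(c['T_tool_cam']);K=np.array(c['intrinsics'])
snap('wrist','w0')
Rw=q2R(o['orientation'])
for y in(-142,):
  for x in(-55,0,55):
    p=Rw.inv().apply(ch([x,y,110])-o['tcp_pos']); pc=np.linalg.inv(T)@np.r_[p,1]; print(x,K[0,0]*pc[0]/-pc[2]+K[0,2],K[1,1]*-pc[1]/-pc[2]+K[1,2])
E
```

```text
delta [ -0.9   0.6 158.2] [-0.     0.001  0.   ] t 2.1 q [-0.01  0.47  0.41  1.54 -0.2   1.17 -1.  ]
-55 315.7100883385961 243.2186458003212
0 315.6180232978462 191.61895083254083
55 315.5172780426288 135.15425591330728
```

View pics/w0.png

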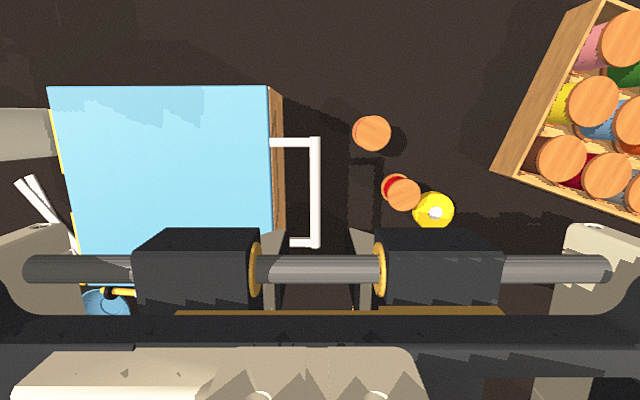

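>>> drive_tool(deltas=[[-1,0.5,30,0,0,0,33],[-1,0.5,60,0,0,0,33],[-1,0.5,90,0,0,0,33],[-1,0.5,115,0,0,0,33],[-1,0.5,135,0,0,0,33],[-1,0.5,150,0,0,0,33],[-1,0.5,158,0,0,0,33],[-1,0.5,158,0,0,0,33]])

```text
time: 2.82
tcp_pos: [614.8, -204.7, 89.1]
orientation: [-0.001, 0.998, 0.07, -0.002]
contact_force: [-0.9, 0.7, -0.0]
width: 0.327
grasp_force: 0.0
```

>>> drive_tool(deltas=[[0,0,0,0,0,0,20],[0,0,0,0,0,0,10],[0,0,0,0,0,0,5],[0,0,0,0,0,0,5],[0,0,0,0,0,0,5],[0,0,0,0,0,0,5],[0,0,0,0,0,0,5],[0,0,0,0,0,0,5]], grip_force=35)

```text
time: 3.48
tcp_pos: [617.4, -204.8, 92.1]
orientation: [-0.0, 0.998, 0.07, 0.001]
contact_force: [1.1, 3.5, 1.1]
width: 0.093
grasp_force: 35.0
```

```bash
python3 - <<'E'
from h import *
o=robot.get_obs()
print(o['width'],o['grasp_force'],o['contact_force'],unch(o['tcp_pos']))
Rw=Rt(0)
a0=0
for a in np.linspace(0,1.18,17)[1:]:
    p=np.array([0,100-242*np.cos(a),110+242*np.sin(a)]);q=p-[0,-142,110]
    print(round(a,3),'tool y,z',round(-q[1],1),round(-q[2],1))
E
```

```text
0.09250862286226923 35.001803040504456 [1.06036708 3.49568741 1.1193368 ] [   0.94480895 -140.42701204   92.08691882]
0.074 tool y,z -0.7 -17.8
0.148 tool y,z -2.6 -35.6
0.221 tool y,z -5.9 -53.1
0.295 tool y,z -10.5 -70.4
0.369 tool y,z -16.3 -87.2
0.442 tool y,z -23.3 -103.6
0.516 tool y,z -31.5 -119.5
0.59 tool y,z -40.9 -134.6
0.664 tool y,z -51.4 -149.1
0.737 tool y,z -62.9 -162.7
0.811 tool y,z -75.4 -175.5
0.885 tool y,z -88.7 -187.3
0.959 tool y,z -103.0 -198.1
1.032 tool y,z -117.9 -207.8
1.106 tool y,z -133.6 -216.4
1.18 tool y,z -149.8 -223.8
```

>>> drive_tool(deltas=[[0,-0.7,-18,0,0,0,5],[0,-2.6,-36,0,0,0,5],[0,-6,-53,0,0,0,5],[0,-10.5,-70,0,0,0,5],[0,-16,-87,0,0,0,5],[0,-23,-104,0,0,0,5],[0,-31.5,-119.5,0,0,0,5],[0,-41,-134.5,0,0,0,5]])

```text
time: 4.15
tcp_pos: [611.8, -164.0, 225.6]
orientation: [-0.0, 0.998, 0.07, 0.0]
contact_force: [6.6, 3.5, -9.6]
width: 0.093
grasp_force: 35.0
```

>>> drive_tool(deltas=[[0,-10.5,-14.5,0,0,0,5],[0,-22,-28,0,0,0,5],[0,-34.5,-41,0,0,0,5],[0,-48,-53,0,0,0,5],[0,-62,-63.5,0,0,0,5],[0,-77,-73,0,0,0,5],[0,-92.5,-82,0,0,0,5],[0,-102,-87,0,0,0,5]])

```text
time: 4.82
tcp_pos: [598.2, -64.2, 313.5]
orientation: [0.001, 0.998, 0.069, 0.002]
contact_force: [6.8, -1.8, -7.9]
width: 0.092
grasp_force: 35.0
```

```bash
python3 - <<'E'
from h import *
o=robot.get_obs()
p=unch(o['tcp_pos']-q2R(o['orientation']).apply([0,0,19]));print(p,np.arctan2(p[2]-110,101-p[1]),np.hypot(p[2]-110,101.-p[1]),o['contact_force'],o['width'])
E
```

```text
[  0.4611678    1.53661117 332.46901156] 1.1503660472348185 243.6912530722871 [ 6.79258319 -1.84744506 -7.92743692] 0.0917518876336487
```

>>> drive_tool(deltas=[[0,0,0,0,0,0,35],[0,0,0,0,0,0,35],[0,0,0,0,0,0,35],[0,0,0,0,0,0,35],[0,0,-10,0,0,0,35],[0,0,-30,0,0,0,35],[0,0,-60,0,0,0,35],[-20,0,-80,0,0,0,45]])

```text
time: 5.48
tcp_pos: [579.2, -66.3, 395.1]
orientation: [0.0, 0.998, 0.07, 0.001]
contact_force: [0.8, 1.0, 0.9]
width: 0.386
grasp_force: 0.0
```

>>> drive_tool(deltas=[[-35,0,0,0,0.1,0,45],[-70,0,0,0,0.15,0,45],[-105,0,0,0,0.2,0,45],[-140,0,0,0,0.25,0,45],[-170,0,0,0,0.3,0,45],[-200,0,0,0,0.35,0,45],[-200,0,0,0,0.4,0,45],[-200,0,0,0,0.4,0,45]])

```text
time: 6.15
tcp_pos: [405.4, -89.7, 390.7]
orientation: [-0.021, 0.985, 0.073, 0.158]
contact_force: [-0.2, 0.3, 0.9]
width: 0.449
grasp_force: 0.0
```

```bash
python3 - <<'E'
from h import *
o=robot.get_obs(); print(unch(o['tcp_pos']),o['width'],o['joint_pos'].round(2))
snap('side','s1');snap('top','t1')
p=cv2.imread('pics/side0.png');
a=cv2.imread('pics/s1.png')[90:290,200:440]; b=cv2.imread('pics/t1.png')[130:290,260:460]
a=cv2.resize(a,(480,400));b=cv2.resize(b,(480,384));b=cv2.copyMakeBorder(b,0,16,0,0,0)
cv2.imwrite('pics/c2.png',cv2.resize(np.hstack([a,b]),(800,333)))
for A in(1.1,1.15):
  H=np.array([101.5,110]);G=H+55*np.array([-np.cos(A),np.sin(A)])
  print(A,G,[(n,np.round(proj(n,ch([x,*G])),1)) for n in('side','top') for x in(-125,-160,-183)])
E
```

```text
[-194.02832786    1.67381671  390.67377469] 0.44915997686903286 [ 0.34 -0.29 -0.05  2.07 -0.19  1.09 -1.06]
1.1 [ 76.55221332 159.0164048 ] [('side', array([281.6, 193.1])), ('side', array([267.1, 198.2])), ('side', array([257.3, 201.6])), ('top', array([318.8, 237.1])), ('top', array([321. , 251.3])), ('top', array([322.4, 260.7]))]
1.15 [ 79.03319075 160.20201671] [('side', array([281. , 192.1])), ('side', array([266.5, 197.2])), ('side', array([256.7, 200.6])), ('top', array([317.8, 237.2])), ('top', array([320. , 251.5])), ('top', array([321.4, 260.9]))]
```

View pics/c2.png

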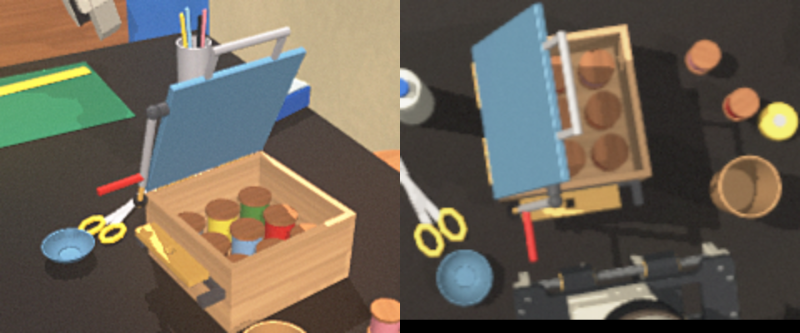

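```bash
cat >> h.py <<'E'
def red(n,im):
    h=cv2.cvtColor(im,cv2.COLOR_RGB2HSV); m=cv2.inRange(h,(0,170,70),(6,255,255))|cv2.inRange(h,(174,170,70),(180,255,255))
    u0,u1,v0,v1={'side':(230,310,160,260),'top':(290,360,215,285)}[n]
    k=np.zeros_like(m);k[v0:v1,u0:u1]=m[v0:v1,u0:u1]
    c=max(cv2.findContours(k,0,1)[0],key=cv2.contourArea);k[:]=0;cv2.drawContours(k,[c],-1,255,-1)
    ys,xs=np.nonzero(k); return np.c_[xs,ys].astype(float)
def endpts(P):
    m=P.mean(0);v=np.linalg.svd(P-m,full_matrices=False)[2][0];t=(P-m)@v
    return m+v*(t.min()),m+v*(t.max())
def link(G,H=(101.0,110)):  # a,p from grip (y,z)
    d=np.array(G)-H; r=np.hypot(*d); al=np.arctan2(d[1],-d[0])   # angle above -y
    b=np.arccos(np.clip((165**2+r*r-110**2)/(2*165*r),-1,1)); a=al+b
    P=np.array(H)+165*np.array([-np.cos(a),np.sin(a)]); e=(np.array(G)-P)
    return a,np.arctan2(-e[1],e[0])-a
def fk(a,p,L=110,H=(101.0,110)):
    return np.array(H)+165*np.array([-np.cos(a),np.sin(a)])+L*np.array([np.cos(a+p),-np.sin(a+p)])
E
python3 - <<'E'
from h import *
from scipy.optimize import least_squares
obs={}
for n,f in(('side','s1'),('top','t1')):
    P=red(n,cv2.imread(f'pics/{f}.png')[:,:,::-1]);e=endpts(P);print(n,len(P),np.round(e,1))
    obs[n]=P.mean(0)
    print(proj(n,ch([-151,67,152])),obs[n])
def res(q): return np.r_[np.array(proj('side',q))-obs['side'],np.array(proj('top',q))-obs['top']]
s=least_squares(res,ch([-151,67,152]));print(unch(s.x),s.fun);print(link(unch(s.x)[1:]))
E
```

```text
side 136 [[284.6 195.8]
 [258.3 204.8]]
(np.float64(273.3305361237377), np.float64(201.64472950943662)) [270.99264706 200.43382353]
top 90 [[322.8 236.9]
 [326.2 260.1]]
(np.float64(324.2653218972978), np.float64(247.07585194555168)) [324.57777778 248.93333333]
[-155.85175711   67.09226845  156.78745134] [ 0.11196162 -0.00960245 -0.03944389  0.12528507]
(np.float64(1.1961181637938454), np.float64(0.13158349439108363))
```

```bash
python3 - <<'E'
from h import *
Rw=Rt(.4)
delta(grasp(ch([-162,67,157]),Rw)-Rw.apply([0,0,60]),Rw)
E
```

```text
delta [-43.3 -65.4 191.9] [-0.02   0.084  0.   ] t 6.25 q [ 0.35 -0.29 -0.05  2.07 -0.18  1.09 -1.07]
```

>>> drive_tool(deltas=[[-6,-8,24,-0.003,0.01,0,45],[-12,-16,48,-0.005,0.02,0,45],[-18,-25,72,-0.007,0.03,0,45],[-24,-33,96,-0.01,0.04,0,45],[-30,-42,120,-0.015,0.05,0,45],[-36,-50,144,-0.02,0.06,0,45],[-40,-58,168,-0.02,0.07,0,45],[-43,-65,192,-0.02,0.084,0,45]])

```text
time: 6.92
tcp_pos: [410.0, -19.0, 210.4]
orientation: [-0.016, 0.979, 0.077, 0.191]
contact_force: [-0.5, -0.1, -0.2]
width: 0.447
grasp_force: 0.0
```

```bash
python3 - <<'E'
from h import *
Rw=Rt(.4)
delta(grasp(ch([-162,67,157]),Rw),Rw)
o=robot.get_obs(); print(o['orientation'],unch(o['tcp_pos']))
c=robot.calibration('wrist');T=np.array(c['T_tool_cam']);K=np.array(c['intrinsics'])
snap('wrist','w1');R0=q2R(o['orientation'])
for x in(-125,-160,-187):
    p=R0.inv().apply(ch([x,67,157])-o['tcp_pos']); pc=np.linalg.inv(T)@np.r_[p,1]; print(x,K[0,0]*pc[0]/-pc[2]+K[0,2],K[1,1]*-pc[1]/-pc[2]+K[1,2])
E
```

```text
delta [-3.2  4.9 75.2] [-0.01   0.015  0.022] t 6.92 q [ 0.41 -0.17 -0.32  2.42 -0.29  0.53 -1.11]
[-0.01552774  0.97852727  0.07690176  0.1906027 ] [-180.01802428   71.18231965  210.38402968]
-125 323.1327095442361 171.2388899278076
-160 322.14338070962924 217.7209074794631
-187 321.35206351183643 254.8996680594567
```

View pics/w1.png

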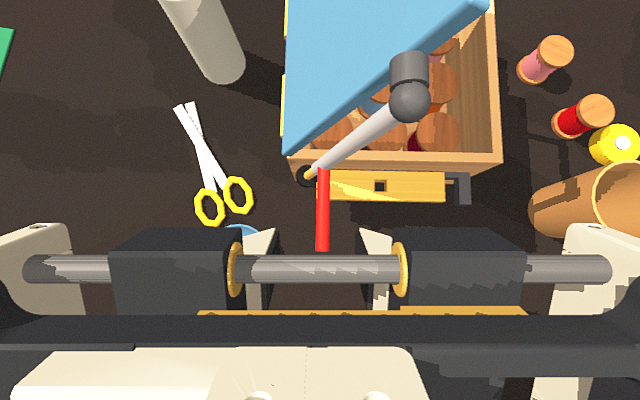

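```bash
python3 - <<'E'
from h import *
o=robot.get_obs();c=robot.calibration('wrist');T=np.array(c['T_tool_cam']);K=np.array(c['intrinsics']);R0=q2R(o['orientation'])
def ray(u,v,z):
    d=R0.apply((T[:3,:3]@[(u-K[0,2])/K[0,0],-(v-K[1,2])/K[1,1],-1]));c0=R0.apply(T[:3,3])+o['tcp_pos']
    return unch(c0+d*(z-c0[2])/d[2])
print('hole',ray(380,186,75),'strip ends',ray(327,188,75),ray(445,186,75))
for L in(.2,.25):
  for up in(30,0):
    Rw=Rt(L);delta(grasp(ch([-160,67,157]),Rw)-Rw.apply([0,0,up]),Rw)
E
```

```text
hole [-119.7586104    5.1609646   75.       ] strip ends [-122.92542732   59.17693858   75.        ] [-118.41155309  -61.15168641   75.        ]
delta [ 0.1  2.6 46.6] [-0.006 -0.185  0.02 ] t 6.97 q [ 0.43 -0.17 -0.34  2.42 -0.29  0.53 -1.1 ]
delta [-5.4  2.8 76.1] [-0.006 -0.185  0.02 ] t 6.97 q [ 0.43 -0.17 -0.34  2.42 -0.29  0.53 -1.1 ]
delta [-0.5  2.6 46.5] [-0.006 -0.135  0.02 ] t 6.97 q [ 0.43 -0.17 -0.34  2.42 -0.29  0.53 -1.1 ]
delta [-4.5  2.8 76.2] [-0.006 -0.135  0.02 ] t 6.97 q [ 0.43 -0.17 -0.34  2.42 -0.29  0.53 -1.1 ]
```

>>> drive_tool(deltas=[[0,1,10,0,-0.1,0.01,45],[0,2.6,20,-0.006,-0.185,0.02,45],[0,2.6,33,-0.006,-0.185,0.02,45],[0,2.6,46,-0.006,-0.185,0.02,45],[-2,2.7,56,-0.006,-0.185,0.02,45],[-4,2.8,66,-0.006,-0.185,0.02,45],[-5.4,2.8,76,-0.006,-0.185,0.02,45],[-5.4,2.8,76,-0.006,-0.185,0.02,45]])

```text
time: 7.63
tcp_pos: [436.7, -24.7, 140.6]
orientation: [-0.005, 0.993, 0.062, 0.101]
contact_force: [-1.0, 0.5, -0.1]
width: 0.449
grasp_force: 0.0
```

```bash
python3 - <<'E'
from h import *
Rw=Rt(.2);delta(grasp(ch([-160,67,157]),Rw),Rw)
o=robot.get_obs();print(o['contact_force'],unch(o['tcp_pos']-q2R(o['orientation']).apply([0,0,19])))
E
```

```text
delta [-2.3 -5.   1.7] [ 0.004 -0.003 -0.008] t 7.63 q [ 0.43  0.12 -0.44  2.3   0.06  0.53 -1.49]
[-0.96514     0.53403662 -0.09829793] [-158.18951885   62.050544    159.1781042 ]
```

>>> drive_tool(deltas=[[-1,-3,1,0,0,0,45],[-2,-5,2,0,0,0,45],[-2,-5,2,0,0,0,30],[-2,-5,2,0,0,0,15],[-2,-5,2,0,0,0,5],[-2,-5,2,0,0,0,5],[-2,-5,2,0,0,0,5],[-2,-5,2,0,0,0,5]], grip_force=35)

```text
time: 8.3
tcp_pos: [434.3, -20.0, 139.3]
orientation: [-0.005, 0.993, 0.061, 0.102]
contact_force: [0.1, 0.7, -0.4]
width: 0.098
grasp_force: 35.0
```

```bash
cat >> h.py <<'E'
def G():
    o=robot.get_obs();g=unch(o['tcp_pos']-q2R(o['orientation']).apply([0,0,19]));return o,g
E
python3 - <<'E'
from h import *
o,g=G();print(g,o['width'],o['contact_force'],o['grasp_force'],o['joint_pos'].round(2),o['time'])
print(link(g[1:]))
E
```

```text
[-160.02917733   67.01747639  157.8509306 ] 0.09758580476771765 [ 0.11305931  0.70663674 -0.42823851] 34.998064041137695 [ 0.43  0.12 -0.44  2.31  0.06  0.52 -1.51] 8.3
(np.float64(1.2413679705688767), np.float64(0.15218048779383153))
```

```bash
cat >> h.py <<'E'
from scipy.optimize import brentq
Hh=np.array([101.0,110]); OFF=np.array([0,0,-1.8])
def Pa(a): return Hh+165*np.array([-np.cos(a),np.sin(a)])
def peg_for_tip(ty,tz,L=171,lo=.6,hi=1.29):
    t=np.array([ty,tz]); f=lambda a:np.linalg.norm(Pa(a)-t)-L
    a=brentq(f,lo,hi); P=Pa(a); return P+(t-P)/np.linalg.norm(t-P)*110,a
def tip_of(pegyz,L=171):
    a,p=link(pegyz,Hh); return Pa(a)+L*np.array([np.cos(a+p),-np.sin(a+p)]),a,a+p
def rows(pegs):
    o,g=G();R0=q2R(o['orientation']);x0=g
    for q in pegs:
        d=R0.inv().apply(Rc.apply(np.array([g[0],q[0],q[1]])-OFF-x0)); print(d.round(1))
E
python3 - <<'E'
from h import *
o,g=G(); P=Pa(1.15)
pegs=[P+110*np.array([np.cos(s),-np.sin(s)]) for s in np.linspace(1.27,1.62,8)]
rows(pegs)
print(P+171*np.array([np.cos(1.62),-np.sin(1.62)]))
E
```

```text
[-0.1  0.8  0.5]
[-0.4  6.1  2. ]
[-0.6 11.5  3.2]
[-0.7 16.9  4.2]
[-0.8 22.3  4.9]
[-0.8 27.8  5.3]
[-0.8 33.3  5.5]
[-0.8 38.8  5.4]
[25.18913871 89.81300401]
```

>>> drive_tool(deltas=[[-0.1,0.8,0.5,0,0,0,5],[-0.4,6,2,0,0,0,5],[-0.6,11.5,3.2,0,0,0,5],[-0.7,17,4.2,0,0,0,5],[-0.8,22.3,4.9,0,0,0,5],[-0.8,28,5.3,0,0,0,5],[-0.8,33.3,5.5,0,0,0,5],[-0.8,38.8,5.4,0,0,0,5]])

```text
time: 8.97
tcp_pos: [439.4, -58.4, 133.4]
orientation: [-0.006, 0.993, 0.062, 0.102]
contact_force: [2.6, 4.3, -1.8]
width: 0.096
grasp_force: 35.1
```

```bash
python3 - <<'E'
from h import *
o,g=G();print(g,o['contact_force'],tip_of((g+OFF)[1:]),o['joint_pos'].round(2))
snap('side','s2');snap('top','t2');snap('wrist','w2');o,g=G();print(g,o['contact_force'])
from scipy.optimize import least_squares
a=cv2.imread('pics/s2.png')[100:280,230:430]
cv2.imwrite('pics/c3.png',np.hstack([cv2.resize(a,(400,360)),cv2.resize(cv2.imread('pics/w2.png')[100:280,220:420],(400,360))]))
for ty,tz in((25.2,89.8),):
    print(proj('side',ch([-118,ty,tz])),proj('side',ch([-118,33.6,260.6])))
E
```

```text
[-160.02804643   28.25969069  152.03652576] [ 2.63900637  4.25107093 -1.81696628] (array([25.85711203, 89.28385875]), np.float64(1.14330118223188), np.float64(1.6101930526666102)) [ 0.5   0.15 -0.42  2.29  0.04  0.51 -1.38]
[-160.05958258   27.51491935  152.21279251] [ 3.3681182   1.23166055 -5.52462185]
(np.float64(298.3205161301079), np.float64(229.79659348683458)) (np.float64(292.4498740651938), np.float64(157.09607126155572))
```

View pics/c3.png

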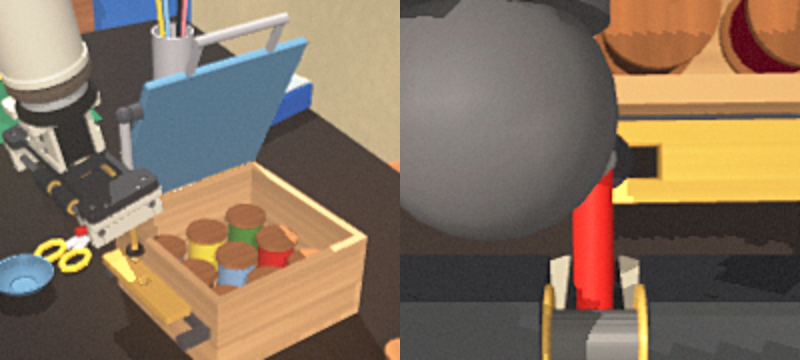

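```bash
python3 - <<'E'
from h import *
d=np.load('pics/w2.npy');print('knob depth',d[160,250],d[170,290], d[130,240])
o,g=G();c=robot.calibration('wrist');T=np.array(c['T_tool_cam']);K=np.array(c['intrinsics']);R0=q2R(o['orientation'])
print('cam in tool',T[:3,3])
def ray(u,v,z):
    dd=R0.apply((T[:3,:3]@[(u-K[0,2])/K[0,0],-(v-K[1,2])/K[1,1],-1]));c0=R0.apply(T[:3,3])+o['tcp_pos']
    return unch(c0+dd*(z-c0[2])/dd[2])
print('hole -y edge',ray(350,180,75),'strip near edge',ray(360,200,75), ray(360,160,75))
# landing path
pegs=[]
for ty,tz in[(25.8,88),(25.5,86),(25,84),(24.5,82),(24,80),(23.5,79),(23,78),(22.5,77)]:
    q,a=peg_for_tip(ty,tz);pegs.append(q)
print(a);rows(pegs)
E
```

```text
knob depth 0.0 0.0 0.0
cam in tool [  66.84905743    0.68426459 -159.03495953]
hole -y edge [-118.78803693    1.52993791   75.        ] strip near edge [-133.70281034   -5.80918359   75.        ] [-104.12994967   -5.95057399   75.        ]
0.985446827744701
[-0.3  0.2  1.4]
[-0.7  1.8  3.3]
[-1.1  3.5  5.3]
[-1.5  5.1  7.3]
[-1.9  6.7  9.3]
[-2.1  7.7 10.3]
[-2.3  8.6 11.3]
[-2.5  9.5 12.4]
```

>>> drive_tool(deltas=[[-0.3,0.2,1.4,0,0,0,5],[-0.7,1.6,3.3,0,0,0,5],[-1.1,3,5.3,0,0,0,5],[-1.5,4.5,7.3,0,0,0,5],[-1.9,6,9.3,0,0,0,5],[-2.1,7,10.3,0,0,0,5],[-2.1,7,10.3,0,0,0,5],[-2.1,7,10.3,0,0,0,5]])

```text
time: 9.78
tcp_pos: [440.6, -66.2, 123.7]
orientation: [-0.005, 0.993, 0.061, 0.103]
contact_force: [0.6, -2.3, 3.5]
width: 0.097
grasp_force: 35.0
```

```bash
python3 - <<'E'
from h import *
o,g=G();print(g,o['contact_force'],tip_of((g+OFF)[1:]))
pegs=[]
t=tip_of((g+OFF)[1:])[0]
for k in range(1,9):
    q,a=peg_for_tip(t[0],t[1]-k);pegs.append(q)
rows(pegs)
E
```

```text
[-159.87569932   20.42198789  142.33993291] [ 0.58337624 -2.30216964  3.54429676] (array([23.83283188, 79.63536704]), np.float64(1.0173425066270312), np.float64(1.5148516736096542))
[-0.2  0.6  1. ]
[-0.4  1.2  2. ]
[-0.6  1.9  3.1]
[-0.8  2.5  4.1]
[-1.   3.1  5.2]
[-1.3  3.6  6.2]
[-1.5  4.2  7.3]
[-1.7  4.8  8.3]
```

>>> drive_tool(deltas=[[-0.1,0.3,0.5,0,0,0,5],[-0.2,0.6,1,0,0,0,5],[-0.3,0.9,1.5,0,0,0,5],[-0.4,1.2,2,0,0,0,5],[-0.5,1.5,2.5,0,0,0,5],[-0.6,1.9,3,0,0,0,5],[-0.6,1.9,3,0,0,0,5],[-0.6,1.9,3,0,0,0,5]])

```text
time: 10.45
tcp_pos: [440.9, -67.9, 120.8]
orientation: [-0.005, 0.993, 0.061, 0.103]
contact_force: [-0.4, -2.0, 7.5]
width: 0.096
grasp_force: 35.0
```

>>> drive_tool(deltas=[[-0.1,0.3,0.5,0,0,0,5],[-0.2,0.6,1,0,0,0,5],[-0.3,0.9,1.5,0,0,0,5],[-0.4,1.2,2,0,0,0,5],[-0.4,1.2,2,0,0,0,5],[-0.4,1.2,2,0,0,0,5],[-0.4,1.2,2,0,0,0,5],[-0.4,1.2,2,0,0,0,5]])

```text
time: 11.12
tcp_pos: [441.1, -69.3, 118.8]
orientation: [-0.005, 0.993, 0.061, 0.103]
contact_force: [-0.8, -3.5, 7.4]
width: 0.096
grasp_force: 35.0
```

```bash
python3 - <<'E'
from h import *
o,g=G();print(g,o['contact_force'],tip_of((g+OFF)[1:]))
E
```

```text
[-159.80192004   17.26793875  137.40937908] [-0.82667105 -3.47472663  7.37266038] (array([23.40270077, 74.91864918]), np.float64(0.9587865430506785), np.float64(1.4700561490807724))
```

>>> drive_tool(deltas=[[-0.1,0.3,0.5,0,0,0,5],[-0.2,0.6,1,0,0,0,5],[-0.3,0.9,1.5,0,0,0,5],[-0.4,1.2,2,0,0,0,5],[-0.5,1.5,2.5,0,0,0,5],[-0.6,1.8,3,0,0,0,5],[-0.6,1.8,3,0,0,0,5],[-0.6,1.8,3,0,0,0,5]])

```text
time: 11.78
tcp_pos: [441.4, -70.8, 115.9]
orientation: [-0.005, 0.993, 0.061, 0.103]
contact_force: [-1.9, -1.4, 9.4]
width: 0.097
grasp_force: 35.0
```

```bash
python3 - <<'E'
from h import *
o,g=G();print(g,o['contact_force'],tip_of((g+OFF)[1:]))
# slide: target tip (ty,75) with same compression; L=168
t,a,s=tip_of((g+OFF)[1:])
L=(Pa(a)[1]-75)/np.sin(s);print('L',L)
snap('wrist','w3');snap('side','s3')
a_=cv2.imread('pics/s3.png')[200:260,265:345]
b=cv2.imread('pics/w3.png')[140:215,300:400]
cv2.imwrite('pics/c4.png',np.hstack([cv2.resize(a_,(400,300),interpolation=2),cv2.resize(b,(400,300),interpolation=2)]))
ty0=Pa(a)[0]+L*np.cos(s)
rows([peg_for_tip(ty,75,L)[0] for ty in np.arange(ty0,ty0-26,-1.5)[1:]]);print(ty0)
E
```

```text
[-159.69721884   15.74283072  134.46339623] [-1.89401852 -1.40733275  9.35547718] (array([23.54008813, 72.16378651]), np.float64(0.924885481986369), np.float64(1.44262176564283))
L 168.14032828207488
[ 0.   0.9 -0.1]
[ 0.   1.8 -0.1]
[ 0.1  2.7 -0.2]
[ 0.1  3.6 -0.2]
[ 0.1  4.5 -0.3]
[ 0.1  5.4 -0.3]
[ 0.1  6.4 -0.3]
[ 0.1  7.3 -0.4]
[ 0.2  8.2 -0.4]
[ 0.2  9.2 -0.4]
[ 0.2 10.2 -0.4]
[ 0.2 11.1 -0.4]
[ 0.2 12.1 -0.4]
[ 0.2 13.1 -0.4]
[ 0.2 14.1 -0.4]
[ 0.2 15.1 -0.4]
[ 0.2 16.1 -0.4]
23.174553761372884
```

View pics/c4.png

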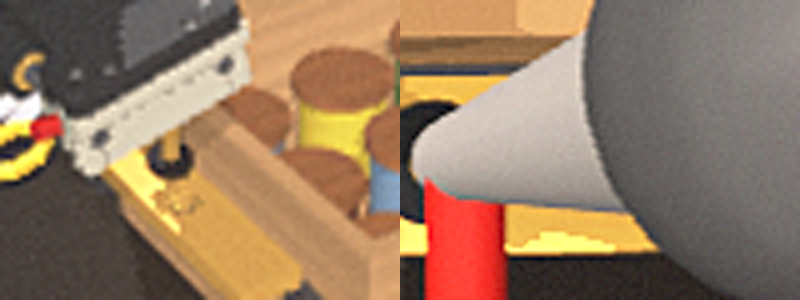

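```bash
python3 - <<'E'
from h import *
for z in(75,81,87,90):print(z,proj('side',ch([-118,23,z])))
for y in(0,5,10,20,25):print(y,proj('side',ch([-118,y,75])))
E
```

```text
75 (np.float64(299.13404896749864), np.float64(235.7988309048717))
81 (np.float64(299.02213907426653), np.float64(233.5796074651597))
87 (np.float64(298.90944457673356), np.float64(231.34482496980854))
90 (np.float64(298.852800518285), np.float64(230.221547852845))
0 (np.float64(304.8003763409831), np.float64(241.17417096387987))
5 (np.float64(303.5519631237363), np.float64(239.9898684810645))
10 (np.float64(302.31286320432633), np.float64(238.81440102306237))
20 (np.float64(299.86218947661473), np.float64(236.48957864838428))
25 (np.float64(298.6504125929881), np.float64(235.3400310850686))
```

>>> drive_tool(deltas=[[0,0.9,-0.1,0,0,0,5],[0,1.8,-0.1,0,0,0,5],[0.1,2.7,-0.2,0,0,0,5],[0.1,3.6,-0.2,0,0,0,5],[0.1,4.5,-0.3,0,0,0,5],[0.1,4.5,-0.3,0,0,0,5],[0.1,4.5,-0.3,0,0,0,5],[0.1,4.5,-0.3,0,0,0,5]])

```text
time: 12.55
tcp_pos: [441.6, -73.7, 115.6]
orientation: [-0.006, 0.993, 0.062, 0.102]
contact_force: [-0.8, 3.9, 5.6]
width: 0.1
grasp_force: 35.0
```

>>> drive_tool(deltas=[[0,0.9,-0.1,0,0,0,5],[0,1.8,-0.1,0,0,0,5],[0,1.8,-0.1,0,0,0,5],[0,1.8,-0.1,0,0,0,5],[0,1.8,-0.1,0,0,0,5],[0,1.8,-0.1,0,0,0,5],[0,1.8,-0.1,0,0,0,5],[0,1.8,-0.1,0,0,0,5]])

```text
time: 13.22
tcp_pos: [441.9, -75.9, 115.5]
orientation: [-0.005, 0.993, 0.062, 0.102]
contact_force: [1.5, 4.9, 2.4]
width: 0.096
grasp_force: 35.0
```

>>> drive_tool(deltas=[[0,0.9,0,0,0,0,5],[0,1.8,0,0,0,0,5],[0,1.8,0,0,0,0,5],[0,1.8,0,0,0,0,5],[0,1.8,0,0,0,0,5],[0,1.8,0,0,0,0,5],[0,1.8,0,0,0,0,5],[0,1.8,0,0,0,0,5]])

```text
time: 13.88
tcp_pos: [442.1, -78.6, 115.5]
orientation: [-0.005, 0.993, 0.061, 0.103]
contact_force: [5.2, -1.0, -5.0]
width: 0.098
grasp_force: 35.0
```

```bash
python3 - <<'E'
from h import *
o,g=G();t,a,s=tip_of((g+OFF)[1:])
L=(Pa(a)[1]-75)/np.sin(s);print(g,o['contact_force'],t,a,s,'L',L,'ty',Pa(a)[0]+L*np.cos(s))
E
```

```text
[-160.00567731    7.86589575  134.09934786] [ 5.24830866 -0.98021061 -5.03309113] [11.00505023 71.38017428] 0.9288482942074167 1.5193120366013433 L 167.37537156319146 ty 10.818521239451167
```

>>> drive_tool(deltas=[[0,0.6,0.3,0,0,0,5],[-0.1,1.2,0.6,0,0,0,5],[-0.1,1.2,0.6,0,0,0,5],[-0.1,1.2,0.6,0,0,0,5],[-0.1,1.2,0.6,0,0,0,5],[-0.1,1.2,0.6,0,0,0,5],[-0.1,1.2,0.6,0,0,0,5],[-0.1,1.2,0.6,0,0,0,5]])

```text
time: 14.55
tcp_pos: [442.4, -79.5, 115.2]
orientation: [-0.005, 0.993, 0.062, 0.103]
contact_force: [3.0, 0.5, 4.0]
width: 0.095
grasp_force: 35.0
```

>>> drive_tool(deltas=[[0,0.6,0.2,0,0,0,5],[-0.1,1.2,0.4,0,0,0,5],[-0.1,1.2,0.4,0,0,0,5],[-0.1,1.2,0.4,0,0,0,5],[-0.1,1.2,0.4,0,0,0,5],[-0.1,1.2,0.4,0,0,0,5],[-0.1,1.2,0.4,0,0,0,5],[-0.1,1.2,0.4,0,0,0,5]])

```text
time: 15.22
tcp_pos: [442.4, -80.5, 114.6]
orientation: [-0.005, 0.993, 0.062, 0.103]
contact_force: [4.4, 2.2, 4.0]
width: 0.097
grasp_force: 35.0
```

```bash
python3 - <<'E'
from h import *
o,g=G();t,a,s=tip_of((g+OFF)[1:])
L=(Pa(a)[1]-75)/np.sin(s);print(g,o['contact_force'],t,a,s,'L',L,'ty',Pa(a)[0]+L*np.cos(s))
snap('side','s4')
a_=cv2.imread('pics/s4.png')[200:260,265:345]
b=cv2.imread('pics/s3.png')[200:260,265:345]
cv2.imwrite('pics/c5.png',np.hstack([cv2.resize(b,(400,300),interpolation=2),cv2.resize(a_,(400,300),interpolation=2)]))
E
```

```text
[-159.93549874    6.00491537  133.18604586] [4.37783285 2.16662924 4.02411697] [ 8.75863093 70.44823289] 0.9199963788447116 1.5256381020614016 L 166.44358780797864 ty 8.552941373581897
```

View pics/c5.png

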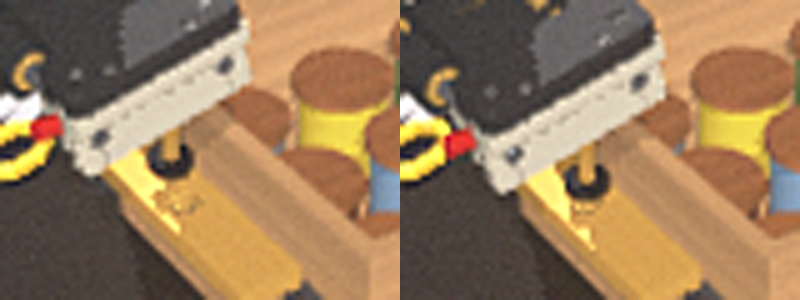

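>>> drive_tool(deltas=[[0,0.6,0.1,0,0,0,5],[0,1.2,0.2,0,0,0,5],[0,1.2,0.2,0,0,0,5],[0,1.2,0.2,0,0,0,5],[0,1.2,0.2,0,0,0,5],[0,1.2,0.2,0,0,0,5],[0,1.2,0.2,0,0,0,5],[0,1.2,0.2,0,0,0,5]])

```text
time: 15.93
tcp_pos: [442.6, -81.7, 114.4]
orientation: [-0.005, 0.993, 0.062, 0.102]
contact_force: [4.9, 2.6, 3.4]
width: 0.095
grasp_force: 35.0
```

>>> drive_tool(deltas=[[0,0.6,0.1,0,0,0,5],[0,1.2,0.2,0,0,0,5],[0,1.2,0.2,0,0,0,5],[0,1.2,0.2,0,0,0,5],[0,1.2,0.2,0,0,0,5],[0,1.2,0.2,0,0,0,5],[0,1.2,0.2,0,0,0,5],[0,1.2,0.2,0,0,0,5]])

```text
time: 16.6
tcp_pos: [442.6, -82.1, 114.0]
orientation: [-0.006, 0.993, 0.062, 0.102]
contact_force: [4.9, 4.1, 3.2]
width: 0.095
grasp_force: 35.0
```

```bash
python3 - <<'E'
from h import *
o,g=G();t,a,s=tip_of((g+OFF)[1:])
L=(Pa(a)[1]-75)/np.sin(s);print(g,o['contact_force'],t,a,s,'L',L,'ty',Pa(a)[0]+L*np.cos(s))
snap('side','s5')
# foot blob: dark pixels near foot
for f in('s3','s4','s5'):
    im=cv2.imread(f'pics/{f}.png')[225:245,290:312].max(2); 
    ys,xs=np.nonzero(im<70); print(f,len(xs),290+xs.mean(),225+ys.mean())
E
```

```text
[-159.97442868    4.37918875  132.63236212] [4.86793706 4.11327755 3.21830474] [ 6.60424451 69.87295656] 0.9148641701258047 1.5343119092866726 L 165.86954232850567 ty 6.4171042766233795
s3 22 299.40909090909093 232.45454545454547
s4 23 301.8695652173913 236.91304347826087
s5 25 302.68 237.12
```

>>> drive_tool(deltas=[[0,0.6,0,0,0,0,5],[0,1.2,0,0,0,0,5],[0,1.8,0,0,0,0,5],[0,1.8,0,0,0,0,5],[0,1.8,0,0,0,0,5],[0,1.8,0,0,0,0,5],[0,1.8,0,0,0,0,5],[0,1.8,0,0,0,0,5]])

```text
time: 17.32
tcp_pos: [442.6, -82.5, 113.8]
orientation: [-0.006, 0.993, 0.063, 0.102]
contact_force: [5.6, 8.0, 2.0]
width: 0.098
grasp_force: 35.0
```

```bash
python3 - <<'E'
from h import *
o,g=G();t,a,s=tip_of((g+OFF)[1:])
L=(Pa(a)[1]-75)/np.sin(s);print(g,o['contact_force'],t,a,s,'L',L,'ty',Pa(a)[0]+L*np.cos(s))
snap('side','s6')
for f in('s5','s6'):
    im=cv2.imread(f'pics/{f}.png')[225:245,290:312].max(2); 
    ys,xs=np.nonzero(im<70); print(f,len(xs),290+xs.mean(),225+ys.mean())
E
```

```text
[-159.99047619    3.91791457  132.41991269] [5.56042884 8.02886175 1.96852424] [ 6.0349437  69.65665992] 0.9128246836838024 1.5360839606461754 L 165.65343907868754 ty 5.849389183907855
s5 25 302.68 237.12
s6 27 302.7037037037037 237.11111111111111
```

```bash
python3 - <<'E'
from h import *
for L in np.arange(165,155.9,-1):
    q,a=peg_for_tip(7.5,75,L);print(L,round(a,3),end=' ');rows([q])
E
```

```text
165.0 0.905 [-0.1 -0.8  0.7]
164.0 0.895 [-0.3 -0.4  1.7]
163.0 0.884 [-0.6 -0.   2.7]
162.0 0.874 [-0.8  0.4  3.7]
161.0 0.863 [-1.   0.7  4.7]
160.0 0.853 [-1.2  1.1  5.7]
159.0 0.843 [-1.4  1.4  6.7]
158.0 0.832 [-1.6  1.7  7.7]
157.0 0.822 [-1.8  2.   8.8]
156.0 0.812 [-2.   2.3  9.8]
```

>>> drive_tool(deltas=[[0,-1.2,0,0,0,0,5],[0,-2.4,0.3,0,0,0,5],[-0.2,-2.4,1,0,0,0,5],[-0.3,-2.2,1.7,0,0,0,5],[-0.6,-2,2.7,0,0,0,5],[-0.8,-1.6,3.7,0,0,0,5],[-0.8,-1.6,3.7,0,0,0,5],[-0.8,-1.6,3.7,0,0,0,5]])

```text
time: 18.03
tcp_pos: [442.8, -83.4, 110.3]
orientation: [-0.005, 0.993, 0.061, 0.102]
contact_force: [6.0, 1.2, 2.3]
width: 0.096
grasp_force: 35.0
```

```bash
python3 - <<'E'
from h import *
o,g=G();t,a,s=tip_of((g+OFF)[1:])
L=(Pa(a)[1]-75)/np.sin(s);print(g,o['contact_force'],t,a,s,'L',L,'ty',Pa(a)[0]+L*np.cos(s))
snap('side','s7')
im=cv2.imread('pics/s7.png')[225:245,290:312].max(2); 
ys,xs=np.nonzero(im<70); print(len(xs),290+xs.mean(),225+ys.mean())
for L in np.arange(162,155.9,-1):
    q,a=peg_for_tip(7.5,75,L);print(L,round(a,3),end=' ');rows([q])
E
```

```text
[-159.99779419    3.07892528  128.87080396] [5.97446301 1.20938372 2.29156785] [ 7.32227157 66.218573  ] 0.876510922520284 1.5011770475197797 L 162.19724883475436 ty 6.709925319506723
26 301.96153846153845 237.23076923076923
162.0 0.874 [-0.1 -0.5  0.2]
161.0 0.863 [-0.3 -0.1  1.2]
160.0 0.853 [-0.5  0.2  2.2]
159.0 0.843 [-0.7  0.6  3.3]
158.0 0.832 [-0.9  0.9  4.3]
157.0 0.822 [-1.1  1.2  5.3]
156.0 0.812 [-1.3  1.5  6.3]
```

>>> drive_tool(deltas=[[-0.1,0,0.3,0,0,0,5],[-0.2,0,0.6,0,0,0,5],[-0.3,0,0.9,0,0,0,5],[-0.3,0,1.2,0,0,0,5],[-0.4,0.1,1.5,0,0,0,5],[-0.5,0.2,1.8,0,0,0,5],[-0.5,0.2,1.8,0,0,0,5],[-0.5,0.2,1.8,0,0,0,5]])

```text
time: 18.75
tcp_pos: [442.9, -83.9, 108.6]
orientation: [-0.005, 0.993, 0.061, 0.103]
contact_force: [5.9, -0.3, 3.8]
width: 0.092
grasp_force: 35.0
```

```bash
python3 - <<'E'
from h import *
o,g=G();t,a,s=tip_of((g+OFF)[1:])
L=(Pa(a)[1]-75)/np.sin(s);print(g,o['contact_force'],t,a,s,'L',L,'ty',Pa(a)[0]+L*np.cos(s))
snap('side','s8')
for f in('s3','s5','s7','s8'):
    im=cv2.imread(f'pics/{f}.png')[226:246,294:310].max(2); print(f);print(im[::1])
E
```

```text
[-159.96665655    2.57838037  127.24284257] [ 5.906349   -0.26227031  3.84590652] [ 7.68940152 64.65733885] 0.8601116921707715 1.4869107486196897 L 160.62084227751106 ty 6.819760624916293
s3
[[224 227 224 221 209 201 179 145 166 158 157 157 159 151 164 179]
 [227 223 174 171 198 202 181 134 169 165 162 156 154 161 164 187]
 [219 184 104 137 204 207 183 122 163 173 164 158 157 182 176 178]
 [162  98  73 142 206 204 179  29  89 164 169 170 169 179 179 176]
 [130  71  77 143 214 214 187  38  58 109 179 190 183 183 175 175]
 [120  75  88 140 204 204 170  49  47 101 196 183 188 185 180 176]
 [175  65  73  73  80 107  44  53  45  97 202 186 180 189 185 182]
 [229  43  61  78  46  56  52  52  58 133 205 191 184 180 189 188]
 [255 183  46  42  47  53  51  49  99 207 221 197 189 184 183 185]
 [255 255 217 131  92  84  99 128 161 232 223 210 194 189 184 181]
 [255 255 255 255 191 181 209 236 226 225 221 222 211 203 190 186]
 [255 255 255 255 205 215 218 224 223 223 220 219 221 216 201 191]
 [255 255 208 210 213 223 214 233 233 221 222 221 220 220 221 201]
 [255 239 205 211 204 241 240 225 221 
[... 3763 characters left out ...]
 204 182 130 165 179 168 182]
 [219 233 249 255 160  99  64 155 215 206 174  38  92 184 202 189]
 [244 255 255 255 125  70  87 156 219 206 133  44  65 146 215 192]
 [255 255 255 255 108  71  79 126 204 199 128  52  51 126 233 204]
 [255 255 255 255 110  66  81  80 102 125  46  50  54 123 236 223]
 [255 255 255 255 223  38  67  80  77  54  49  49  50 135 234 221]
 [201 255 255 255 255  58  46  48  45  46  55  81 133 200 224 219]
 [165 183 253 255 255 234 112 115 111 116 120 176 238 226 214 215]
 [170 173 216 255 255 255 223 227 234 236 234 226 224 218 215 219]
 [174 189 194 215 255 255 248 249 247 216 219 220 216 220 219 217]
 [174 175 189 191 217 255 255 255 255 208 213 220 219 219 212 217]]
```

>>> drive_tool(deltas=[[-0.1,0.2,0.3,0,0,0,5],[-0.2,0.2,0.6,0,0,0,5],[-0.3,0.3,0.9,0,0,0,5],[-0.3,0.4,1.2,0,0,0,5],[-0.4,0.5,1.5,0,0,0,5],[-0.5,0.6,2,0,0,0,5],[-0.5,0.6,2,0,0,0,5],[-0.5,0.6,2,0,0,0,5]])

```text
time: 19.47
tcp_pos: [443.0, -84.5, 106.7]
orientation: [-0.005, 0.993, 0.061, 0.103]
contact_force: [4.9, 0.4, 6.8]
width: 0.096
grasp_force: 35.0
```

>>> drive_tool(deltas=[[-0.1,0.1,0.3,0,0,0,5],[-0.2,0.2,0.6,0,0,0,5],[-0.3,0.3,0.9,0,0,0,5],[-0.3,0.4,1.2,0,0,0,5],[-0.4,0.5,1.5,0,0,0,5],[-0.5,0.6,2,0,0,0,5],[-0.5,0.6,2,0,0,0,5],[-0.5,0.6,2,0,0,0,5]])

```text
time: 20.13
tcp_pos: [443.1, -85.1, 104.9]
orientation: [-0.005, 0.993, 0.061, 0.103]
contact_force: [4.5, -0.5, 8.6]
width: 0.095
grasp_force: 35.0
```

```bash
python3 - <<'E'
from h import *
o,g=G();t,a,s=tip_of((g+OFF)[1:])
L=(Pa(a)[1]-75)/np.sin(s);print(g,o['contact_force'],t,a,s,'L',L,'ty',Pa(a)[0]+L*np.cos(s))
snap('side','s9')
for f in('s8','s9'):
    im=cv2.imread(f'pics/{f}.png')[238:246,294:310].max(2); print(f);print(im[::1])
E
```

```text
[-159.90174443    1.3383771   123.46416992] [ 4.47994415 -0.54835874  8.62298623] [ 8.31382754 61.06430944] 0.822700494627645 1.4561939863168964 L 156.97229238545358 ty 6.709736074281029
s8
[[255 255 255 255 108  71  79 126 204 199 128  52  51 126 233 204]
 [255 255 255 255 110  66  81  80 102 125  46  50  54 123 236 223]
 [255 255 255 255 223  38  67  80  77  54  49  49  50 135 234 221]
 [201 255 255 255 255  58  46  48  45  46  55  81 133 200 224 219]
 [165 183 253 255 255 234 112 115 111 116 120 176 238 226 214 215]
 [170 173 216 255 255 255 223 227 234 236 234 226 224 218 215 219]
 [174 189 194 215 255 255 248 249 247 216 219 220 216 220 219 217]
 [174 175 189 191 217 255 255 255 255 208 213 220 219 219 212 217]]
s9
[[220 223 240 255 194  63  86 157 218 213 169  40  46 121 242 206]
 [233 253 255 255 173  66  85 146 201 187  94  50  57 119 240 224]
 [249 255 255 255 166  55  75  73  48  46  53  50  59 127 235 223]
 [201 255 255 255 218  31  49  78  81  47  55  54  92 171 226 221]
 [163 187 255 255 255 205  74  65  53  54  70 102 177 232 218 214]
 [169 166 184 255 255 255 174 146 126 136 170 201 230 224 218 216]
 [169 172 172 200 255 255 254 255 255 229 229 222 221 217 219 217]
 [178 167 192 192 216 255 255 255 255 213 218 219 216 220 216 217]]
```

>>> drive_tool(deltas=[[-0.1,0.1,0.3,0,0,0,5],[-0.2,0.2,0.6,0,0,0,5],[-0.3,0.3,0.9,0,0,0,5],[-0.3,0.4,1.2,0,0,0,5],[-0.4,0.5,1.5,0,0,0,5],[-0.4,0.5,1.5,0,0,0,5],[-0.4,0.5,1.5,0,0,0,5],[-0.4,0.5,1.5,0,0,0,5]])

```text
time: 20.85
tcp_pos: [443.2, -85.5, 103.4]
orientation: [-0.005, 0.993, 0.061, 0.103]
contact_force: [2.7, -0.2, 11.1]
width: 0.096
grasp_force: 35.0
```

```bash
python3 - <<'E'
from h import *
o,g=G();t,a,s=tip_of((g+OFF)[1:])
L=(Pa(a)[1]-75)/np.sin(s);print(g,o['contact_force'],t,a,s,'L',L,'ty',Pa(a)[0]+L*np.cos(s))
snap('side','s10')
for f in('s10',):
    im=cv2.imread(f'pics/{f}.png')[238:246,294:310].max(2); print(f);print(im[::1])
a_=cv2.imread('pics/s10.png')[100:260,240:400]
b=cv2.imread('pics/s10.png')[215:255,280:320]
cv2.imwrite('pics/c6.png',np.hstack([cv2.resize(a_,(400,400),interpolation=2),cv2.resize(b,(400,400),interpolation=2)]))
E
```

```text
[-159.90503268    0.91334761  122.04324187] [ 2.69867954 -0.17189356 11.05451354] [ 8.57909051 59.72682768] 0.8088037293007456 1.4447952706513953 L 155.6047799777079 ty 6.644405288899332
s10
[[220 221 222 229 176 121  64 132 215 214 169  45  48 110 202 194]
 [222 234 249 255 176  53  84 141 205 193  88  49  50 130 240 228]
 [231 255 255 255 167  56  78  73  49  43  51  54  54 119 236 220]
 [221 255 255 255 222  38  49  69  70  47  48  61  84 149 229 223]
 [165 184 254 255 255 182  61  50  54  59  76 106 174 232 221 213]
 [165 168 184 255 255 255 143 119 121 137 167 202 230 220 219 215]
 [173 166 166 198 255 255 255 255 255 230 228 226 221 218 220 213]
 [175 162 169 173 217 255 255 255 255 212 218 217 210 215 217 214]]
```

View pics/c6.png

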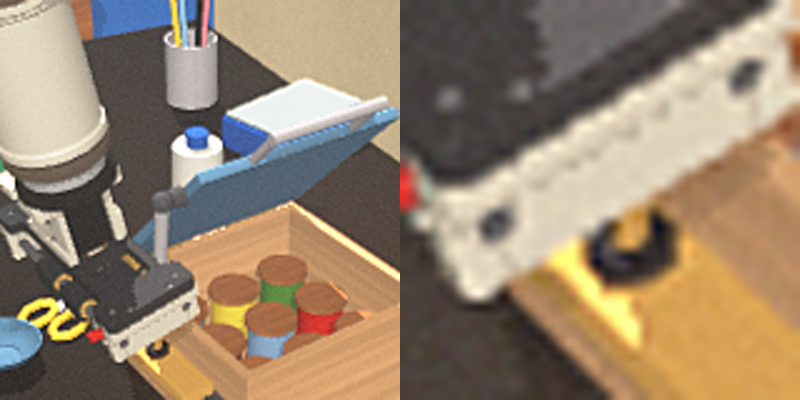

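>>> drive_tool(deltas=[[0,0,0,0,0,0,15],[0,0,0,0,0,0,25],[0,0,0,0,0,0,35],[0,0,0,0,0,0,35],[0,0,-3,0,0,0,35],[0,0,-8,0,0,0,35],[0,0,-18,0,0,0,35],[0,0,-30,0,0,0,35]])

```text
time: 21.57
tcp_pos: [435.3, -85.4, 132.0]
orientation: [-0.006, 0.993, 0.062, 0.101]
contact_force: [-0.3, 0.7, 0.4]
width: 0.346
grasp_force: 0.0
```

>>> drive_tool(deltas=[[0,0,-15,0,0,0,35],[0,0,-30,0,0,0,35],[0,0,-50,0,0,0,35],[0,0,-70,0,0,0,35],[0,0,-90,0,0,0,35],[0,0,-110,0,0,0,35],[0,0,-120,0,0,0,35],[0,0,-120,0,0,0,35]])

```text
time: 22.23
tcp_pos: [413.0, -89.0, 252.3]
orientation: [-0.004, 0.993, 0.062, 0.104]
contact_force: [1.0, -0.0, -0.5]
width: 0.352
grasp_force: 0.0
```

```bash
python3 - <<'E'
from h import *
o,g=G();print(g,o['contact_force'],o['joint_pos'].round(2))
snap('side','s11');im=cv2.imread('pics/s11.png')[238:246,294:310].max(2); print(im)
# pivot / lid edge stability: compare s10 and s11 in lid/handle region
A=cv2.imread('pics/s10.png')[130:200,340:400];B=cv2.imread('pics/s11.png')[130:200,340:400]
print(cv2.phaseCorrelate(np.float32(A[:,:,0]),np.float32(B[:,:,0])))
P=red('side',cv2.imread('pics/s11.png')[:,:,::-1]);print('peg',len(P),np.round(endpts(P),1))
q=link((0.9,120.2),Hh);G2=(0.9,120.2);print('exp',[np.round(proj('side',ch([x,*G2])),1) for x in(-127,-187)])
# other objects: change from start in top view
snap('top','t3');D=cv2.absdiff(cv2.imread('pics/t3.png'),cv2.imread('pics/top0.png')).max(2)
for n,(u,v) in dict(cone=(262,178),red=(431,182),pink=(411,158),tape=(449,190),cup=(433,223),dish=(292,268),sc=(272,235)).items(): print(n,np.median(D[v-12:v+12,u-12:u+12]),np.percentile(D[v-12:v+12,u-12:u+12],90))
E
```

```text
[-190.34455024    1.47917284  270.85408679] [ 1.00124183 -0.01882338 -0.54617888] [ 0.64 -0.1  -0.4   2.2  -0.14  0.84 -1.13]
[[255 255 255 255 204  76 102 191 253 249 200  38  57 126 237 211]
 [255 255 255 255 200  74  95 160 249 230 106  53  61 128 239 225]
 [255 255 255 255 195  58  82  76  51  47  55  59  60 128 236 224]
 [230 255 255 255 245  49  55  76  84  58  59  59  96 178 227 222]
 [191 218 255 255 255 218  77  54  55  64  80 104 179 236 218 220]
 [194 194 219 255 255 255 241 119 129 137 169 207 232 226 222 218]
 [182 193 196 219 255 255 255 255 255 232 232 227 224 220 222 222]
 [174 173 194 196 216 255 255 255 255 215 221 219 218 223 219 218]]
((0.0012575713950511158, 0.05534702166933414), 0.9902093185318841)
peg 127 [[301.7 224.3]
 [275.2 234.6]]
exp [array([300.2, 225.2]), array([274.6, 235.3])]
cone 16.0 22.0
red 13.0 62.0
pink 12.0 21.0
tape 15.0 22.5
cup 19.0 23.0
dish 20.0 24.0
sc 13.0 23.0
```

```bash
python3 -c "
from rig import robot
print(robot.finish_job())"
```

```text
the job is handed in; nothing more can be done
None
```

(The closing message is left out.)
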